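Vent the pressure cooker with its lever valve

TASK

The cooker is off the stove and must be vented before anyone opens it: with the fingertips, press the thumb paddle of the lever valve on its lid all the way down, without forcing it, so that the other end of the lever lifts the valve weight off the vent. Keep the paddle fully down and finish while still holding it there. Do not touch or lift the valve weight itself, do not shove, tip or lift the cooker, and leave the jiko, plates, fork and salt shaker where they are.

Things in the scene. Friction and masses are not known exactly. Their poses are not given: they have to be found in the camera images.
- cooker: Loose aluminium pressure cooker, about 3 kg, 230 mm across, lid top at z = 152 mm. Origin: centre of its underside, z up. -x points along the long black handle (28 mm wide, top z = 139, 134 to 274 mm out). On the lid, along the same line: valve weight at the centre, lever pivot at x = -40, z = 172 mm in a steel bracket 29 mm wide (top z = 180), black paddle at x = -66 to -111 mm.
- rocker: The lever: steel arm, black paddle 46 mm long (x), 36 wide at its -x end, yoke under the weight at its +x end. Origin on the pivot pin, axes as the cooker's at rest (paddle then sloped 0.14 rad, outer edge higher). Turns about y to a firm stop at 0.28 rad: paddle middle 13.5 mm down, weight 11 mm up. Sprung back: yields at about 4-5 N at mid-paddle, 7-8 N holds it at the stop.
- paddle (a point): Middle of the paddle's upper face, where to press: 183 mm above the table at rest, 169 mm at the stop; 88 mm out from the cooker's axis at rest. Moves with the lever, axes as the lever's. Free from above; the nearest tall parts are the pivot bracket (48 mm towards the centre) and the valve weight (88 mm).
- valve_weight: Mushroom-shaped steel weight on the vent at the middle of the lid, head 36 mm across, 34 mm tall (top at z = 192 mm when seated). Origin: centre of its underside, 158 mm above the cooker's origin when seated, 169 mm when fully lifted. Slides straight up and down with the lever.
- jiko: Fixed unlit charcoal stove: hourglass of dark sheet metal with a terracotta bowl, 248 mm across at the top, 214 mm tall, two wire handles out to 146 mm on its +y and -y sides. Origin: centre of its underside. To be left alone.
- plates: Loose stack of five cream melamine plates, 172 mm across, 51 mm tall. Origin: centre of the underside. To be left alone.
- fork: Loose steel table fork lying on the table, 208 mm long along x (tines at +x), 24 mm wide, 7 mm high. Origin: underside, about the middle. To be left alone.
- shaker: Loose red plastic salt shaker with a snap cap, 50 mm across, 87 mm tall, upright. Origin: centre of the underside. To be left alone.

How it is judged (in metres and radians):
At the end, for the whole second after the job is handed in: The fingers hold the lever down with more than 3 N, so that the valve weight is lifted at least 9.2 mm of its 11 mm, not touched by the fingers; the cooker stands still and upright within 20 mm of where it was, and plates, fork and upright shaker within 20 mm of their places (z of valve_weight in the frame of cooker above 0.1672 m and contact force between the fingers and rocker above 3 N and contact force between the fingers and valve_weight below 0.5 N and distance of each of cooker, plates, fork, shaker from where it was at the start of the episode below 0.02 m and angle between cooker's own z axis and vertical below 0.05 rad and linear speed of cooker below 0.02 m/s and angle between shaker's own z axis and vertical below 0.1 rad); the arm keeps its last pose, push and grip.
It fails at once if the lever is forced: more than 40 N (contact force between the fingers and rocker above 40 N).
It fails at once if the valve weight itself is touched or lifted by the robot (contact force between any of the fingers, the arm and valve_weight above 1 N).
It fails at once if the cooker is shoved, lifted or carried by 20 mm or more, or tipped (distance of cooker from where it was at the start of the episode above 0.02 m or angle between cooker's own z axis and vertical above 0.1 rad).
It fails at once if the jiko is pushed (contact force between any of the fingers, the arm and jiko above 5 N).
It fails at once if plates, fork or shaker are moved by 20 mm or more, or the shaker is tipped (distance of any of plates, fork, shaker from where it was at the start of the episode above 0.02 m or angle between shaker's own z axis and vertical above 0.3 rad).
It also fails if it takes over 32 s, if anything falls off the work surface, if the arm or the gripper's body presses on something with over 40 N, if the wrist force passes 120 N, or if a joint passes its speed limit or range.

ROBOT

A 6-joint arm with a two-finger parallel gripper is mounted at the origin on the work surface. World frame = base frame: x ahead of the robot, y to its left, z up, the work surface at z = 0. Lengths are in mm, angles in degrees, forces in N, time in s.
With the tool pointing down it reaches from about 375 to 975 mm from the base axis. Payload 3.8 kg.
Tool frame: the origin (TCP) lies at the very end of the fingers, on their centre line; the grasp point (between the pads) lies 19 mm behind it; z points along the fingers, y is the line along which they close (so a half turn about z gives the same grasp; the last joint's range is limited). The gripper opens to 88 mm and grips with 3 to 60 N. Pads are 18 mm wide; open, the fingers measure 123 mm over their backs; the gripper's body (75 mm by 187 mm) begins 45 mm behind the grasp point.
Start: joints at [70.995, 15.12, 91.902, -0, 72.978, -2.114], TCP at [196.118, 645.876, 238.706] pointing down, gripper open.
Joint ranges: [-150.88, 150.88], [-54.13, 125.18], [17.81, 147.31], [-75.09, 255.09], [0, 152.58], [-146.25, 146.25]. Speed limits (degrees/s): [147.25, 147.25, 180, 180, 180, 180].

INTERFACE

Orientations are given as [roll, pitch, yaw] about the fixed x, y, z axes, in that order (R = Rz(yaw) Ry(pitch) Rx(roll)).
In Python, from station import status, capture, calibration, job_done gives the robot as it stands.
- The arm moves only by the tool play_rows, never from a script. Its argument "plan" is a list of rows, each a list of 5 numbers: the shift along the tool's x, y, z in cm, then the turn about the tool's z in degrees, then the closure, from -1 (fully open) to 1 (shut), so that 0 is half open. A call has 1 to 5 rows; each row shifts and turns the commanded pose from where the row before left it, along the tool's axes as they then stand; what a row does not reach is not made up. A row lasts 1/8 s, in which the tool goes at most 62.5 mm and 10.7 degrees, less where a joint would pass 70% of its speed; a pose out of reach is approached as far as the arm can. A call is refused whole if a number of a shift passes 6.25 or a number of a turn 10.7, either way. A call with a gripper value outside its range is refused whole. The fingers move at their own pace and stop on an object; "newtons" is the grip in N (left out, the last holds). Time passes only in rows, so rows that do not move let the fingers close. It gives the time, the measured TCP pose, the force, the opening and the grip force at its end, in the units of the state.
- status.get_obs(): the state, without advancing time (a new reading comes with each control period).
- capture(name): name is "side" or "top"; returns the picture (480x640x3 uint8, red, green, blue); there is no depth.
- calibration(name): a dict with "intrinsics" (3x3 intrinsics, pixels), "R" (3x3) and "t" (3): a world point X has camera coordinates R X + t. Camera axes: x right, y down, z forward; pixel columns grow to the right and rows downward; lengths in mm; the calibration is good to about 2 mm. A picture is of the moment at which its call begins. calibration takes no time and is no camera call.
- job_done(): hands the job in; it is judged then, once.
The state is a dict: "clock": time; "joints": joint angles; "joint_velocities": joint speeds; "effort": joint torques, N m; "eef_pos": TCP position; "ee_rot": TCP orientation; "force": force on the tool from outside, world axes, zero at the start; "torque": the same for the moment, N m; "gripper_width": finger opening in mm; "gripper_force": force on a finger pad.
Only numpy, scipy, OpenCV 4.12 (cv2) and the standard library are available. Lean on these libraries where they do the work, as an engineer would, in place of code of your own. Each camera call takes 0.05 s, during which the arm holds its last target. There are 200 camera calls.

## Working session

There is one attempt and no reset: what is moved stays moved. The work goes in short steps, Python scripts to look and compute and a tool call to move; the robot and the scene stay as the last step left them, time stands still between calls to the robot, and variables do not carry over. Pictures are saved under pics/ and viewed, at most 10 in all, crops included, and the job is handed in when it is done.

Besides the shell and the picture viewer there is one more tool, called after "Call:" as name([rows], argument=value, ...), one row to a line, values as JSON. play_rows: Moves the arm, as the interface text tells. Its arguments: {"type":"object","properties":{"plan":{"type":"array","items":{"type":"array","items":{"type":"number"}}},"newtons":{"type":"number"}},"required":["plan"]}

```bash
mkdir -p pics
python3 - <<'E'
from station import status, capture, calibration
import cv2, numpy as np
for n in("side","top"):
    im=capture(n); cv2.imwrite(f"pics/{n}0.png",im[:,:,::-1])
    c=calibration(n); R=np.array(c["R"]);t=np.array(c["t"]); print(n,np.round(-R.T@t),np.round(R,2).tolist(),c["intrinsics"])
s=status.get_obs();print(s["clock"],s["eef_pos"],s["ee_rot"],s["gripper_width"])
E
```

```text
side [ 851. -207. 1116.] [[0.51, 0.86, -0.0], [0.82, -0.49, -0.31], [-0.27, 0.16, -0.95]] [[496.96613833   0.         319.56379575]
 [  0.         496.96613833 232.2782773 ]
 [  0.           0.           1.        ]]
top [ 369.  -58. 1368.] [[-0.02, -1.0, -0.02], [-0.99, 0.03, -0.16], [0.17, 0.02, -0.99]] [[540.49339073   0.         326.89283291]
 [  0.         540.49339073 236.7246312 ]
 [  0.           0.           1.        ]]
0.1 [195.91521381 645.26538824 237.51479726] [-1.79882967e+02 -3.60965141e-03  1.63108236e+02] 88.19164352723577
```

View pics/side0.png

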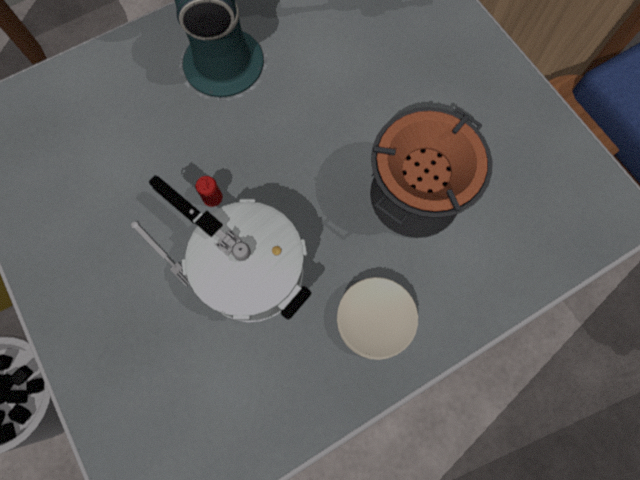

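View pics/top0.png

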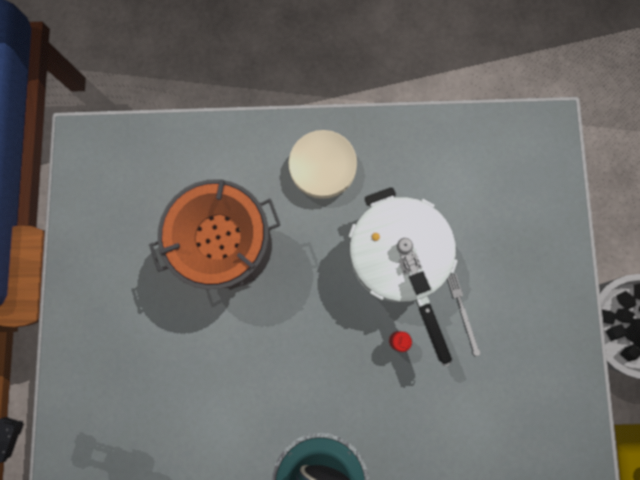

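The side view shows the weight at about (240,251), the paddle at (209,223) and the handle tip at (155,181). In the top view they are at (405,244), (420,283) and (446,361). I'll refine these with masks and triangulate.

```bash
cat > h.py <<'E'
from station import status, capture, calibration
import cv2, numpy as np
def ray(n,u,v):
    c=calibration(n);R=np.array(c["R"]);t=np.array(c["t"]);K=np.array(c["intrinsics"])
    d=R.T@np.linalg.inv(K)@[u,v,1];return -R.T@t,d
def plane(n,u,v,z):
    o,d=ray(n,u,v);return o+d*(z-o[2])/d[2]
def tri(a,b):
    (o,d),(p,e)=ray("side",*a),ray("top",*b)
    s=np.linalg.lstsq(np.c_[d,-e],p-o,rcond=None)[0];q=o+s[0]*d;r=p+s[1]*e
    return (q+r)/2,np.linalg.norm(q-r)
def proj(n,X):
    c=calibration(n);x=np.array(c["intrinsics"])@(np.array(c["R"])@X+np.array(c["t"]));return x[:2]/x[2]
E
python3 - <<'E'
from h import *
W=dict(side=(140,150,120,120),top=(350,180,140,200))
for n in W:
    im=cv2.imread(f"pics/{n}0.png");x,y,w,h=W[n]
    m=np.zeros(im.shape[:2],np.uint8);m[y:y+h,x:x+w]=(im.max(2)<45)[y:y+h,x:x+w]
    N,l,s,c=cv2.connectedComponentsWithStats(m)
    for i in range(1,N):
        if s[i,4]>30: print(n,s[i],c[i].round(1),np.round(cv2.boxPoints(cv2.minAreaRect(np.argwhere(l==i)[:,::-1].astype(np.float32))),0).tolist())
    print(n,"base",proj(n,np.zeros(3)),"tcp",proj(n,np.array([196,645,238.])))
    x,y,w,h=dict(side=(140,160,150,112),top=(370,215,110,150))[n]
    cv2.imwrite(f"pics/{n}c.png",cv2.resize(im[y:y+h,x:x+w],None,fx=4 if n=="top" else 5,fy=4 if n=="top" else 5,interpolation=cv2.INTER_CUBIC))
print("weight",tri((240,251),(405,244)),plane("top",405,244,190),plane("side",240,251,190))
print("paddle",tri((209,223),(420,283)),plane("top",420,283,183),plane("side",209,223,183))
E
```

```text
side [149 176  51  45 676] [173.2 197.2] [[147.0, 183.0], [155.0, 174.0], [199.0, 212.0], [191.0, 221.0]]
side [196 211  26  25 349] [208.6 223.1] [[195.0, 223.0], [206.0, 210.0], [222.0, 224.0], [211.0, 237.0]]
side base [223.30922898  61.97157025] tcp [492.78941382 -63.63079771]
top [420 305  31  58 576] [435.7 336.1] [[419.0, 308.0], [429.0, 304.0], [451.0, 360.0], [441.0, 364.0]]
top base [320.09818519 484.41604078] tcp [ -2.77649319 420.7787314 ]
weight (array([ 545.9544958 , -205.80946382,  187.51131566]), np.float64(2.2459711928902033)) [ 545.84879498 -204.40496636  190.        ] [ 546.4617742  -206.89333299  190.        ]
paddle (array([ 460.37949013, -233.50687661,  180.8466152 ]), np.float64(1.6436168564501141)) [ 460.02744841 -233.99366243  183.        ] [ 461.51694258 -232.65349159  183.        ]
```

View pics/sidec.png

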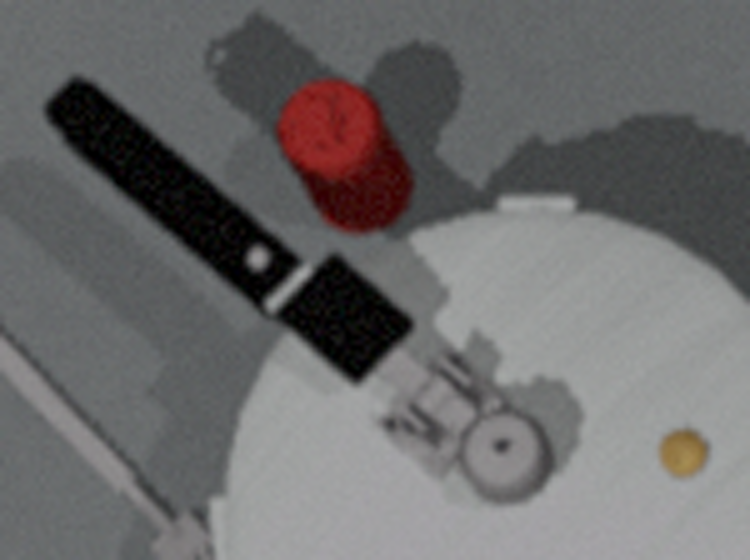

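View pics/topc.png

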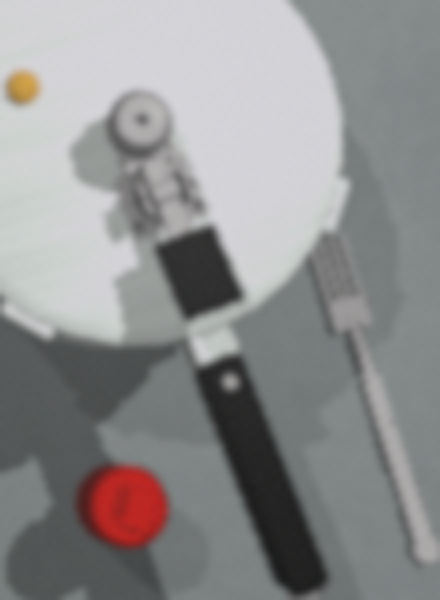

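Run:
```python
from h import *
print("weight",tri((240.6,250),(405,245.2)));print("paddle",tri((208.6,223.1),(420,283)))
print("handle",tri((173.2,197.2),(435.7,336.1)))
print("jiko",tri((433,163),(215,234)),plane("top",215,234,214));print("shaker",tri((206,186),(401,341)))
```

```text
weight (array([ 543.82761085, -204.88813011,  185.5647695 ]), np.float64(0.10741862799934511))
paddle (array([ 460.28586342, -233.89754341,  180.87025655]), np.float64(0.8405710818472687))
handle (array([ 344.02228848, -273.18739477,  121.67401588]), np.float64(1.51813423315833))
jiko (array([581.3165091 , 219.55327458, 185.90416557]), np.float64(6.628622761889216)) [574.73398341 209.96605874 214.        ]
shaker (array([ 333.41156945, -200.11036746,   74.35843251]), np.float64(2.2106854100604845))
```

Call:
play_rows([
  [0,0,-3,0,1],
  [0,0,-3,0,1],
  [0,0,-3,0,1],
], newtons=20)

```text
clock: 0.48
eef_pos: [196.0, 645.5, 328.7]
ee_rot: [-179.9, -0.0, 163.1]
force: [-0.1, 0.5, 0.9]
gripper_width: 60.5
gripper_force: 0.0
```

Call:
play_rows([
  [-3.6,-4.6,0,0,1],
  [-3.6,-4.6,0,0,1],
  [-3.6,-4.6,0,0,1],
  [-3.6,-4.6,0,0,1],
  [-3.6,-4.6,0,0,1],
])

```text
clock: 1.1
eef_pos: [301.7, 371.5, 328.2]
ee_rot: [-180.0, 0.0, 163.1]
force: [-0.3, -0.0, 0.3]
gripper_width: 10.0
gripper_force: 0.0
```

Call:
play_rows([
  [-3.9,-4.5,0,0,1],
  [-3.9,-4.5,0,0,1],
  [-3.9,-4.5,0,0,1],
  [-3.9,-4.5,0,0,1],
  [-3.9,-4.5,0,0,1],
])

```text
clock: 1.72
eef_pos: [422.9, 99.7, 328.5]
ee_rot: [180.0, 0.0, 163.1]
force: [1.2, -0.0, -0.4]
gripper_width: 0.1
gripper_force: 0.0
```

Call:
play_rows([
  [-2.2,-5.1,0,0,1],
  [-2.2,-5.1,0,0,1],
  [-2.2,-5.1,0,0,1],
  [-2.2,-5.1,0,0,1],
  [-2.2,-5.1,0,0,1],
])

```text
clock: 2.35
eef_pos: [453.5, -176.2, 328.4]
ee_rot: [180.0, -0.0, 163.1]
force: [0.7, 0.6, 0.5]
gripper_width: 0.5
gripper_force: 0.0
```

Call:
play_rows([
  [-2.3,-5.3,0,0,1],
  [0,0,0,-9,1],
  [0,0,0,-9,1],
  [0,0,0,-9,1],
  [0,0,0,-9,1],
])

```text
clock: 2.98
eef_pos: [460.2, -231.8, 328.1]
ee_rot: [179.9, -0.0, -160.6]
force: [0.6, -0.9, 0.6]
gripper_width: 0.4
gripper_force: 0.0
```

Call:
play_rows([
  [0,0,4,0,1],
  [0,0,4,0,1],
  [0,0,2,0,1],
  [0,0,0,0,1],
  [0,0,0,0,1],
])

```text
clock: 3.6
eef_pos: [460.9, -232.0, 229.6]
ee_rot: [-180.0, 0.0, -160.9]
force: [0.1, -0.3, 0.4]
gripper_width: 0.4
gripper_force: 0.0
```

Run:
```python
from h import *
s=status.get_obs();print(s["clock"],s["eef_pos"],s["ee_rot"],s["force"],s["joints"])
X=np.array([460.5,-233.5,183])
o=[]
for n in("side","top"):
    im=capture(n);u,v=proj(n,X).astype(int);print(n,u,v,proj(n,np.array(s["eef_pos"])))
    o.append(cv2.resize(im[v-60:v+60,u-50:u+50,::-1],None,fx=4,fy=4,interpolation=cv2.INTER_CUBIC))
cv2.imwrite("pics/near.png",np.hstack(o))
```

```text
3.6 [ 460.93665566 -232.03704694  229.59131446] [-1.79954369e+02  3.99629384e-02 -1.60888732e+02] [ 0.10429648 -0.2508693   0.35054374] [-2.94863828e+01 -1.89940183e+00  1.11757857e+02 -2.14780400e-04
  7.00808890e+01 -1.38597562e+02]
side 208 222 [203.90501897 214.58694725]
top 419 282 [422.27081149 280.80309111]
```

View pics/near.png

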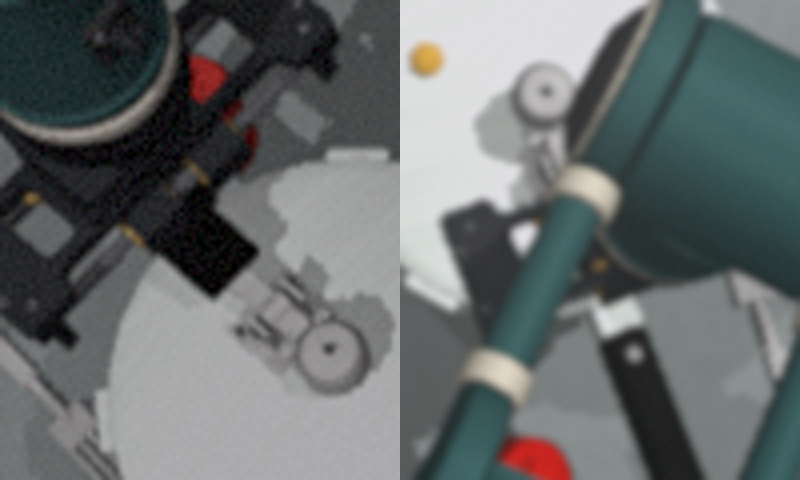

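The fingers are shut above the paddle, lined up across the lever and clear of the weight, bracket and shaker. Now I'll descend.

Call:
play_rows([
  [0,0.15,1.5,0,1],
  [0,0,1.5,0,1],
  [0,0,0.7,0,1],
  [0,0,0.3,0,1],
  [0,0,0,0,1],
])

```text
clock: 4.32
eef_pos: [460.0, -230.4, 188.4]
ee_rot: [180.0, -0.0, -160.9]
force: [-0.3, 0.6, 0.1]
gripper_width: 0.4
gripper_force: 0.0
```

Call:
play_rows([
  [0,0,0.2,0,1],
  [0,0,0.2,0,1],
  [0,0,0.2,0,1],
  [0,0,0,0,1],
])

```text
clock: 4.82
eef_pos: [460.2, -230.6, 183.3]
ee_rot: [-180.0, 0.0, -160.9]
force: [-1.3, 0.6, 4.9]
gripper_width: 0.4
gripper_force: 2.0
```

Call:
play_rows([
  [0,0,0.2,0,1],
  [0,0,0.2,0,1],
  [0,0,0.2,0,1],
  [0,0,0,0,1],
])

```text
clock: 5.32
eef_pos: [459.5, -230.8, 176.7]
ee_rot: [-180.0, -0.1, -160.9]
force: [-4.0, -1.1, 4.9]
gripper_width: 0.5
gripper_force: 2.7
```

Call:
play_rows([
  [0,0,0.15,0,1],
  [0,0,0.15,0,1],
  [0,0,0,0,1],
])

```text
clock: 5.7
eef_pos: [459.5, -230.9, 174.2]
ee_rot: [-180.0, -0.1, -160.9]
force: [-5.8, -1.1, 8.0]
gripper_width: 0.5
gripper_force: 4.0
```

Call:
play_rows([
  [0,0,0.1,0,1],
  [0,0,0.1,0,1],
  [0,0,0,0,1],
])

```text
clock: 6.08
eef_pos: [459.6, -230.9, 172.3]
ee_rot: [-180.0, -0.1, -160.9]
force: [-5.9, -0.3, 7.9]
gripper_width: 0.4
gripper_force: 4.5
```

Call:
play_rows([
  [0,0,0.1,0,1],
  [0,0,0,0,1],
  [0,0,0,0,1],
])

```text
clock: 6.45
eef_pos: [459.6, -230.9, 171.5]
ee_rot: [-180.0, -0.1, -160.9]
force: [-5.8, -0.4, 9.2]
gripper_width: 0.7
gripper_force: 4.6
```

Call:
play_rows([
  [0,0,0.1,0,1],
  [0,0,0,0,1],
  [0,0,0,0,1],
])

```text
clock: 6.82
eef_pos: [459.6, -230.9, 170.5]
ee_rot: [-180.0, -0.1, -160.9]
force: [-5.4, -0.7, 7.9]
gripper_width: 0.6
gripper_force: 4.8
```

Call:
play_rows([
  [0,0,0.1,0,1],
  [0,0,0,0,1],
  [0,0,0,0,1],
])

```text
clock: 7.2
eef_pos: [459.7, -230.9, 170.3]
ee_rot: [-180.0, -0.0, -160.9]
force: [-7.6, 0.6, 13.1]
gripper_width: 0.5
gripper_force: 7.0
```

At 170.3 mm the tool stalled and the force jumped to 13 N, so the lever is on its stop. I'll check the weight and the other objects.

Call:
play_rows([
  [0,0,0.03,0,1],
  [0,0,0,0,1],
  [0,0,0,0,1],
  [0,0,0,0,1],
])

```text
clock: 7.7
eef_pos: [459.7, -230.9, 170.3]
ee_rot: [-180.0, -0.0, -160.9]
force: [-7.6, 0.7, 14.1]
gripper_width: 0.5
gripper_force: 7.7
```

Run:
```python
from h import *
o=[]
for n in("side","top"):
    im=capture(n)[:,:,::-1];im0=cv2.imread(f"pics/{n}0.png")
    x,y=(150,180) if n=="side" else (345,185)
    w=np.vstack([a[y:y+140,x:x+160] for a in(im0,im)]);o.append(cv2.resize(w,None,fx=2.1,fy=2.1,interpolation=cv2.INTER_CUBIC))
    u,v=((240,250),(405,245))[n=="top"]
    g,g0=[cv2.cvtColor(a,6).astype(np.float32) for a in(np.ascontiguousarray(im),im0)]
    for nm,(cx,cy,h) in dict(weight=(u,v,9),knob=((277,251,8),(375,237,8))[n=="top"]).items():
        T=g0[cy-h:cy+h+1,cx-h:cx+h+1];S=g[cy-h-7:cy+h+8,cx-h-7:cx+h+8]
        r=cv2.matchTemplate(S,T,cv2.TM_CCOEFF_NORMED);_,q,_,p=cv2.minMaxLoc(r);print(n,nm,p[0]-7,p[1]-7,round(q,3))
    a=np.array([543.8,-204.9,192]);print("expected weight shift",proj(n,a+[0,0,11])-proj(n,a))
cv2.imwrite("pics/chk.png",np.hstack(o));s=status.get_obs();print(s["eef_pos"],s["force"])
```

```text
side weight -1 -1 0.915
side knob 0 0 0.994
expected weight shift [-0.88652527 -1.58853746]
top weight 0 -1 0.536
top knob 0 0 0.999
expected weight shift [ 0.60077895 -0.75997859]
[ 459.68238607 -230.91532193  170.30747424] [-7.93856208  1.28164397 15.15786347]
```

View pics/chk.png

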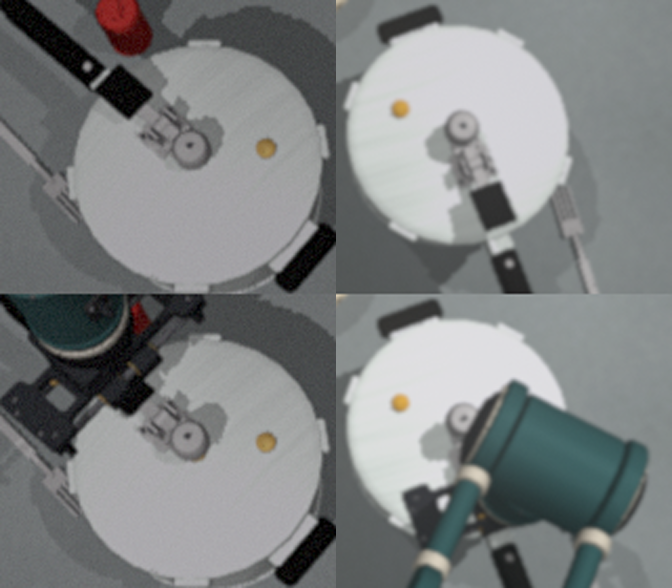

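The lower pictures show the weight lifted: it has shifted about (-1,-1) px in the side view, with the brass vent showing under it. The lid knob and cooker haven't moved, and the shaker and fork are in place. I'm handing in while holding with about 14 N.

```bash
python3 -c "
from station import job_done
print(job_done())"
```

```text
the job is handed in; nothing more can be done
None
```

I pressed the paddle down to its stop and handed the job in at about 8 s, still holding it with about 14 N; the last pictures show the valve weight lifted off the vent and the cooker, shaker and fork where they were, but `job_done` returned no verdict.

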